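# Clamp a bearing from the control row

### The job

Clamp the bearing in the station's nest by working the row of controls with a fingertip: first press the raised far end of the rocker switch right down so that it tips over, then push the flat-topped round button fully in, where it stays, and last press the wide rectangular key down and keep it down; the program finishes while the finger is still holding this key down. Do not press the mushroom-headed stop button, do not press the controls out of order, and do not pick up or shift the bearing or any of the loose things round it.

Things in the scene. Friction and masses are not known exactly. Their poses are not given: they have to be found in the camera images.
- station: fixed aluminium plate, 180 (x) x 270 (y) mm, top 10 mm above the table; origin at its centre, on the table; x points away from the robot. 47 mm in front of the origin a row of four grey modules, each 70 (x) x 54 (y) x 18 mm high, runs along y, 62 mm apart, in any order. Behind it lie the nest with the bearing and a clamp, the tallest part (94 mm), whose arm begins 90 mm behind the row's line
- rocker_raised_end (a point): point to press on the rocker: top face of its raised far end, 19 mm from the hinge. The rocker is a black ribbed plate 56 (x) x 29 (y) x 9 mm, hinged at its middle about the module's y axis, 34 mm above the table. At the start its far end (station +x) is up and this point about 42 mm above the table; pressed right over it is 34 mm. The point moves with the rocker, z normal to the plate
- rocker (a joint): tilt of the rocker from its off position: 0 far end up (off, starts at 0 to 0.06), 0.44 rad far end fully down (on). No spring: friction of about 3 N at the press point holds it where it is left
- plunger_top (a point): centre of the flat top of the round push button, a black cylinder 28 mm in diameter in a flat grey collar ring; top 42 mm above the table when out (35 mm when in); z axis up
- plunger (a joint): how far the round button is pushed in: 0 out (start, up to 0.0005), 0.007 m fully in. It moves straight down against friction of about 4 N, has no spring and stays where it is left
- key_module: the grey module that carries the wide key; origin at the centre of its underside, 10 mm above the table, straight below the middle of the key
- key_top (a point): centre of the flat top of the wide rectangular key, black, 32 (x) x 44 (y) mm, nearly as wide as its module; top 41 mm above the table when up (34 mm when fully down); z axis up
- hold_key (a joint): how far the wide key is pressed: 0 up, 0.007 m at its stop. Sprung: about 2.6 N starts it and 5.6 N holds it at its stop (the weight of the clamp takes off about 1 N of this); springs back when released. The clamp foot comes down 2 mm for each mm of key travel
- stop_top (a point): top centre of the stop button, a black domed mushroom head 38 mm in diameter on a thinner stem; top 56 mm above the table; not to be pressed
- stop (a joint): how far the mushroom stop button is pressed: 0 up, 0.006 m fully down; it springs back
- bearing: loose ball bearing, ring 62 mm in diameter and 16 mm high, lying in the nest behind the middle of the row; origin at the centre of its underside; to be left where it is
- lens_cap: loose black flanged cap, 34 mm in diameter, 24 mm high, on the plate to the left of the nest; bystander
- hex: loose black hexagon key, 27 x 88 x 4 mm, lying on the plate to the right of the nest; bystander
- marker: loose black marker pen, 13 x 128 mm, lying on the table in front of the row; bystander
- magnifier: loose black loupe, 34 mm in diameter, 26 mm high, standing on the table to the left of the station; bystander

How it is judged (in metres and radians):
On the way, in this order (a step that is already met when the one before it is completed fails the run):
1. the rocker is tipped over, far end down (more than 0.34 of 0.44 rad) (value of joint rocker above 0.34 rad), for 0.1 s.
2. the round button is pushed in (more than 5 of 7 mm) (value of joint rocker above 0.34 rad and value of joint plunger above 0.005 m), for 0.1 s.
3. the wide key is held down by the fingers (more than 4.5 of 7 mm) (all of step 2 and value of joint hold_key above 0.0045 m and contact force between the fingers and key_module above 1 N), for 0.3 s.
At the end, for the whole second after the job is handed in: The rocker is tipped over (more than 0.34 of 0.44 rad), the round button is in (more than 5 of 7 mm), the fingers hold the wide key down (more than 4.5 of 7 mm, at least 1 N), and the stop button is not pressed (less than 2 mm) (all of step 3 and value of joint stop below 0.002 m); the arm keeps its last pose, push and grip.
It fails at once if the mushroom stop button is pressed (2 mm) (value of joint stop above 0.002 m).
It fails at once if the round button is pushed before the rocker is over (value of joint plunger above 0.003 m and value of joint rocker below 0.3 rad).
It fails at once if the wide key is pressed before the rocker is over and the round button in (value of joint hold_key above 0.0025 m and (value of joint rocker below 0.3 rad or value of joint plunger below 0.0045 m)).
It fails at once if the bearing is picked up or shifted (more than 8 mm) (distance of bearing from where it was at the start of the episode above 0.008 m).
It fails at once if the cap, hexagon key, marker or loupe is picked up or shifted (more than 15 mm) (distance of any of lens_cap, hex, marker, magnifier from where it was at the start of the episode above 0.015 m).
It also fails if it takes over 38 s, if anything falls off the work surface, if the arm or the gripper's body presses on something with over 40 N, if the wrist force passes 120 N, or if a joint passes its speed limit or range.

### The arm

A 7-joint arm with a two-finger parallel gripper is mounted at the origin on a cart in front of the work surface, level with it; the furniture and walls round the work are solid. World frame = base frame: x ahead of the robot, y to its left, z up, the work surface at z = 0. Lengths are in mm, angles in rad, forces in N, time in s.
With the tool pointing down it reaches from about 400 to 875 mm from the base axis. Payload 4.4 kg.
Tool frame: the origin (TCP) lies midway between the tips of the shut fingers; the grasp point (between the pads) lies 19 mm behind it; z points along the fingers, y is the line along which they close (so a half turn about z gives the same grasp; the last joint's range is limited). The gripper opens to 85 mm and grips with 20 to 120 N. Pads are 22 mm wide; open, the fingers measure 114 mm over their backs; the gripper's body (76 mm by 85 mm) begins 54 mm behind the grasp point. The pads swing forward as they close: fully open they stand 13 mm farther back than shut.
Start: joints at [-1.37, 0.628, 0.038, 1.517, -0.027, 0.996, -0.02], TCP at [171.345, 627.024, 231.313] pointing down, gripper open.
Joint ranges: [-3.06, 3.06], [-0.37, 2.12], [-1.25, 1.32], [0.18, 2.47], [-1.1, 4.24], [0.23, 1.98], [-2.94, 2.94]. Speed limits (rad/s): [2.57, 2.57, 3.14, 3.14, 3.14, 3.14, 3.14].

### API

Orientations are given as [roll, pitch, yaw] about the fixed x, y, z axes, in that order (R = Rz(yaw) Ry(pitch) Rx(roll)).
In Python, from cell import ctrl, get_image, get_calibration gives the robot as it stands.
- The arm moves only by the shell command python3 -m creep 'ROWS'. ROWS is JSON, a list of rows, each an object of numbers: "dx", "dy", "dz": the shift along the world's x, y, z normalised to -1 to 1, where 1 is 0.4 m; "rx", "ry", "rz": the turn, a rotation vector about the world's x, y, z normalised to -1 to 1, where 1 is 2 pi rad; "grip": the closure, from -1 (fully open) to 1 (shut). A call has exactly 5 rows; each row is the pose to reach, as a shift and turn from the pose commanded when the call began, turning the shorter way round; what a row does not reach only later rows make up. A row lasts 1/8 s, in which the tool goes at most 62.5 mm and 10.7 degrees, less where a joint would pass 70% of its speed; a pose out of reach is approached as far as the arm can. A call with a number of a shift or a turn outside -1 to 1 is refused whole. A call with a gripper value outside its range is refused whole. The fingers move at their own pace and stop on an object; the grip force is fixed at half the most. Time passes only in rows, so rows that repeat a pose let the fingers close, or fill a call up. It gives the time, the measured TCP pose, the force, the opening and the grip force at its end, in the units of the state.
- ctrl.read_state(): the state, without advancing time (a new reading comes with each control period).
- get_image(name): name is "side" or "top" or "wrist"; returns the picture (480x640x3 uint8, red, green, blue); there is no depth.
- get_calibration(name): a dict with "mtx" (3x3 intrinsics, pixels), "distortion" ([k1, k2, p1, p2, k3] as OpenCV has them; the pictures are not rectified), "world_from_camera" (4x4, takes a point from camera to world coordinates). Camera axes: x right, y down, z forward; pixel columns grow to the right and rows downward; lengths in mm; the calibration is good to about 2 mm. A picture is of the moment at which its call begins: read the wrist's pose just before it. get_calibration takes no time and is no camera call; for the wrist camera it gives the pose at the moment of the call.
- ctrl.finish_job(): hands the job in; it is judged then, once.
The state is a dict: "clock": time; "qpos": joint angles; "qd": joint speeds; "tau": joint torques, N m; "eef_pos": TCP position; "tool_rot": TCP orientation; "force": force on the tool from outside, world axes, zero at the start; "torque": the same for the moment, N m; "width": finger opening in mm; "gripper_force": force on a finger pad.
Only numpy, scipy, OpenCV 4.12 (cv2) and the standard library are available. Lean on these libraries where they do the work, as an engineer would, in place of code of your own. Each camera call takes 0.05 s, during which the arm holds its last target. There are 200 camera calls.

## Working session

There is one attempt and no reset: what is moved stays moved. The work goes in short steps, Python scripts to look and compute and a shell command to move; the robot and the scene stay as the last step left them, time stands still between calls to the robot, and variables do not carry over. Pictures are saved under pics/ and viewed, at most 10 in all, crops included, and the job is handed in when it is done.

```bash
mkdir -p pics; python3 - <<'E'
from cell import ctrl,get_image,get_calibration
import cv2,numpy as np
s=ctrl.read_state();print({k:np.round(s[k],3).tolist() for k in('clock','eef_pos','tool_rot','force','width')})
for n in('top','side'):
    c=get_calibration(n);im=get_image(n);cv2.imwrite(f'pics/{n}0.png',im[:,:,::-1]);print(n,np.round(c['mtx'],1).tolist(),np.round(c['distortion'],3),np.round(c['world_from_camera'],3).tolist())
E
```

```text
{'clock': 0.0, 'eef_pos': [171.173, 626.392, 230.376], 'tool_rot': [-3.14, 0.0, 2.875], 'force': [-0.913, -0.622, 0.128], 'width': 85.211}
top [[574.7, 0.0, 318.4], [0.0, 574.7, 240.6], [0.0, 0.0, 1.0]] [-0.023  0.     0.     0.     0.   ] [[-0.016, -0.996, 0.084, 454.211], [-1.0, 0.014, -0.026, -15.653], [0.025, -0.085, -0.996, 910.435], [0.0, 0.0, 0.0, 1.0]]
side [[486.3, 0.0, 316.7], [0.0, 486.3, 252.1], [0.0, 0.0, 1.0]] [-0.109  0.     0.     0.     0.   ] [[0.926, -0.251, 0.281, 281.06], [-0.376, -0.584, 0.72, -640.344], [-0.017, -0.772, -0.635, 622.881], [0.0, 0.0, 0.0, 1.0]]
```

View pics/top0.png

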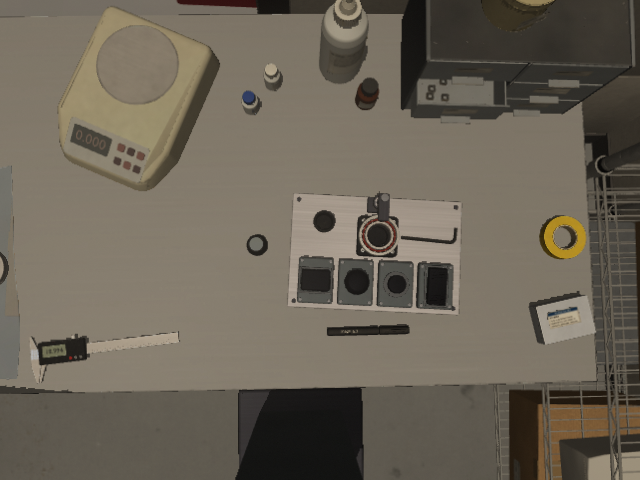

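View pics/side0.png

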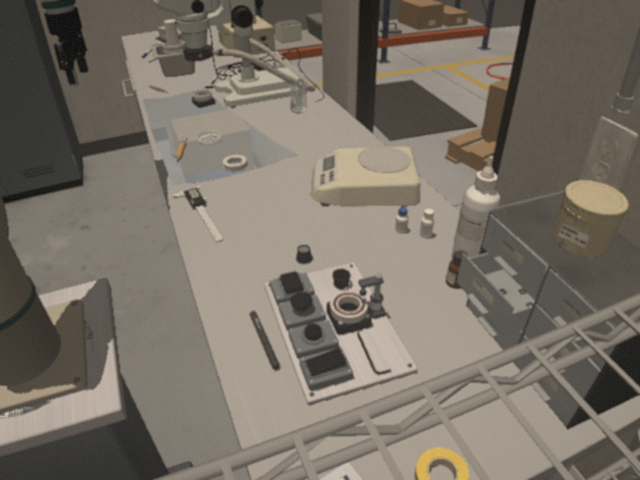

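The top picture shows the plate with corners near (292,194), (462,201), (458,314) and (289,306). From left to right the modules are the key (316,279), the mushroom stop (357,281), the plunger (396,284) and the rocker (437,286). The side view agrees. Next I'll enlarge both crops to measure.

```bash
python3 - <<'E'
import cv2,numpy as np
a=cv2.imread('pics/top0.png')[185:325,280:470];b=cv2.imread('pics/side0.png')[255:405,240:420]
a=cv2.resize(a,None,fx=4,fy=4,interpolation=cv2.INTER_CUBIC);b=cv2.resize(b,None,fx=4,fy=4,interpolation=cv2.INTER_CUBIC)
cv2.imwrite('pics/topc.png',cv2.convertScaleAbs(a,alpha=1.6,beta=20));cv2.imwrite('pics/sidec.png',cv2.convertScaleAbs(b,alpha=1.6,beta=20))
E
```

```text
(no output)
```

View pics/topc.png

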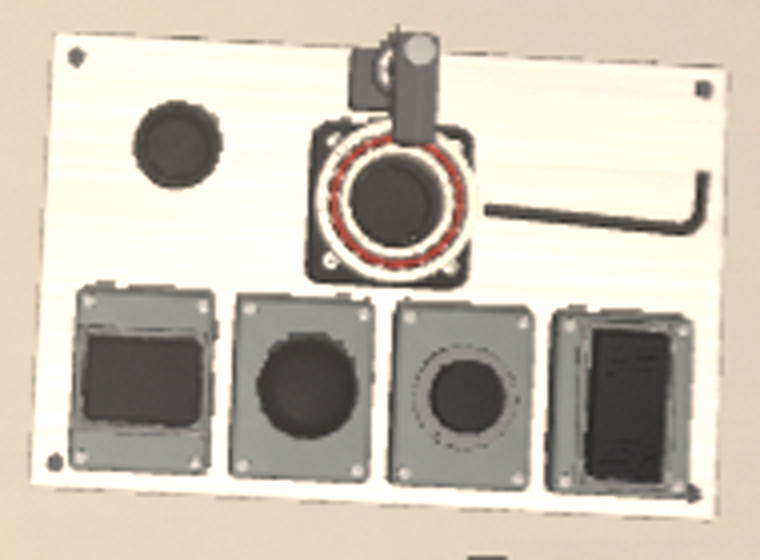

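View pics/sidec.png

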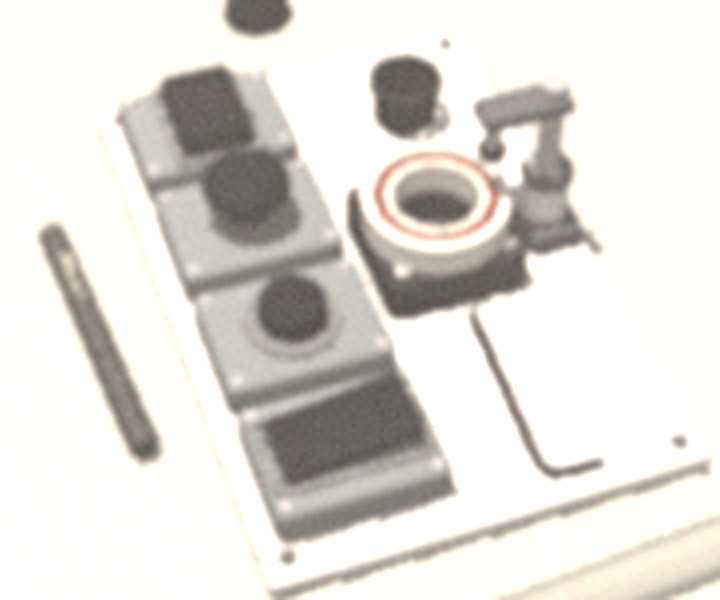

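The crops confirm the order. In the top crop the centres are: key (144,380), stop (308,387), plunger (467,396), rocker (629,405). In the side crop they are: key (205,107), stop (247,183), plunger (293,303), rocker (345,430). Next step is triangulation.

```bash
cat > h.py <<'E'
import numpy as np,cv2
from cell import get_calibration
def ray(n,p,c=None):
    c=c or get_calibration(n);q=cv2.undistortPoints(np.array([[p]],float),c['mtx'],np.array(c['distortion']))[0,0]
    T=np.array(c['world_from_camera']);return T[:3,3],T[:3,:3]@np.r_[q,1]
def plane(n,p,z,c=None):
    o,d=ray(n,p,c);return o+d*(z-o[2])/d[2]
def tri(rs):
    A=[];b=[]
    for o,d in rs:
        d=d/np.linalg.norm(d);P=np.eye(3)-np.outer(d,d);A.append(P);b.append(P@o)
    return np.linalg.lstsq(np.vstack(A),np.hstack(b),rcond=None)[0]
E
python3 - <<'E'
from h import *
t=lambda x,y:((x+.5)/4-.5+280,(y+.5)/4-.5+185); s=lambda x,y:((x+.5)/4-.5+240,(y+.5)/4-.5+255)
for n,a,b,z in [('key',(144,380),(205,107),41),('stop',(308,387),(247,178),56),('pl',(467,396),(293,303),42),('rock',(629,405),(345,430),38)]:
    print(n,tri([ray('top',t(*a)),ray('side',s(*b))]).round(1),plane('top',t(*a),z).round(1),plane('side',s(*b),z).round(1))
C=np.array([plane('top',t(*a),10) for a in [(55,34),(727,68),(714,517),(32,484)]]);print(C.round(1),C.mean(0).round(1))
e=C[0]-C[1];f=C[3]-C[2];print(np.degrees(np.arctan2(-e[0],e[1])),np.degrees(np.arctan2(-f[0],f[1])))
for i in (1,3):
    g=C[0]-C[3] if i==1 else C[1]-C[2];print(np.degrees(np.arctan2(g[1],g[0])),np.linalg.norm(g))
c0=C.mean(0)
E
```

```text
key [468.2 -33.3  36. ] [468.7 -33.3  41. ] [466.  -38.3  41. ]
stop [464.9 -94.5  49.2] [464.8 -93.9  56. ] [ 462.6 -101.    56. ]
pl [ 460.6 -156.1   37.5] [ 460.6 -155.4   42. ] [ 459.2 -159.9   42. ]
rock [ 456.3 -219.1   33.3] [ 456.2 -218.    38. ] [ 455.  -222.4   38. ]
[[ 606.3   -1.    10. ]
 [ 589.4 -268.4   10. ]
 [ 411.9 -256.6   10. ]
 [ 429.5   10.3   10. ]] [ 509.3 -128.9   10. ]
-3.6139687704398473 -3.7708699431714647
-3.629315753461502 177.18726781278403
-3.798394280930009 177.92046828472178
```

The four positions match the station layout fitted from the plate, whose yaw is about -3.7°. That gives key (468.5,-33), stop (464.5,-94.5), plunger (460.5,-156) and rocker press point (475.4,-220). I'll move across in an arc with the fingers shut.

```bash
python3 -m creep '[{"dx":0.55,"dy":-0.44,"rz":0.032,"grip":1},{"dx":0.55,"dy":-0.44,"rz":0.032,"grip":1},{"dx":0.55,"dy":-0.44,"rz":0.032,"grip":1},{"dx":0.55,"dy":-0.44,"rz":0.032,"grip":1},{"dx":0.55,"dy":-0.44,"rz":0.032,"grip":1}]'
python3 -c "
from cell import ctrl;s=ctrl.read_state();print(s['eef_pos'],s['tool_rot'],s['force'],s['width'],s['qpos'])"
```

```text
[171.2115168  626.48147969 230.49313899] [-3.13992050e+00  2.33705003e-05  2.87479597e+00] [-0.22040943  0.27087344 -0.23942005] 85.23960921803027 [-1.36978195  0.62924546  0.03845492  1.51824731 -0.02699808  0.99629042
 -0.01997562]$[0]: bad value
```

```bash
python3 -m creep '[{"dx":0.55,"dy":-0.44,"dz":0,"rx":0,"ry":0,"rz":0.032,"grip":1},{"dx":0.55,"dy":-0.44,"dz":0,"rx":0,"ry":0,"rz":0.032,"grip":1},{"dx":0.55,"dy":-0.44,"dz":0,"rx":0,"ry":0,"rz":0.032,"grip":1},{"dx":0.55,"dy":-0.44,"dz":0,"rx":0,"ry":0,"rz":0.032,"grip":1},{"dx":0.55,"dy":-0.44,"dz":0,"rx":0,"ry":0,"rz":0.032,"grip":1}]'
python3 -c "
from cell import ctrl;s=ctrl.read_state();print(s['eef_pos'],s['tool_rot'],s['force'],s['width'],s['qpos'])"
```

```text
clock: 0.72
eef_pos: [394.8, 447.2, 231.0]
tool_rot: [-3.139, 0.001, 3.071]
force: [0.4, 0.4, -0.3]
width: 0.2
gripper_force: 0.0
[394.84471084 447.22468702 230.99965476] [-3.13946457e+00  1.20832242e-03  3.07060304e+00] [ 0.35334253  0.3564436  -0.26235941] 0.17285113979740593 [-0.88717713  0.55045892 -0.01360198  1.67184988  0.01170404  0.92042998
  0.59393978]
```

```bash
python3 -m creep '[{"dx":0.21,"dy":-0.74,"dz":0,"rx":0,"ry":0,"rz":0,"grip":1},{"dx":0.21,"dy":-0.74,"dz":0,"rx":0,"ry":0,"rz":0,"grip":1},{"dx":0.21,"dy":-0.74,"dz":0,"rx":0,"ry":0,"rz":0,"grip":1},{"dx":0.21,"dy":-0.74,"dz":0,"rx":0,"ry":0,"rz":0,"grip":1},{"dx":0.21,"dy":-0.74,"dz":0,"rx":0,"ry":0,"rz":0,"grip":1}]' | head -3
python3 -m creep '[{"dx":0,"dy":-0.74,"dz":0,"rx":0,"ry":0,"rz":0,"grip":1},{"dx":0,"dy":-0.74,"dz":0,"rx":0,"ry":0,"rz":0,"grip":1},{"dx":0,"dy":-0.74,"dz":0,"rx":0,"ry":0,"rz":0,"grip":1},{"dx":0,"dy":-0.74,"dz":0,"rx":0,"ry":0,"rz":0,"grip":1},{"dx":0,"dy":-0.74,"dz":0,"rx":0,"ry":0,"rz":0,"grip":1}]'
python3 - <<'E'
from cell import *
import cv2,numpy as np,pickle
c=get_calibration('wrist');im=get_image('wrist');cv2.imwrite('pics/w1.png',im[:,:,::-1]);pickle.dump(c,open('w1.pkl','wb'));print(np.round(c['world_from_camera'],2))
E
```

```text
clock: 1.35
eef_pos: [475.6, 152.7, 231.2]
tool_rot: [-3.141, -0.0, 3.075]
clock: 1.98
eef_pos: [474.7, -144.0, 231.2]
tool_rot: [-3.141, -0.0, 3.073]
force: [1.5, -0.2, 0.6]
width: -0.1
gripper_force: 0.0
[[ 7.0000e-02  9.6000e-01  2.8000e-01  4.0383e+02]
 [ 1.0000e+00 -7.0000e-02 -2.0000e-02 -1.3750e+02]
 [-0.0000e+00  2.8000e-01 -9.6000e-01  3.7356e+02]
 [ 0.0000e+00  0.0000e+00  0.0000e+00  1.0000e+00]]
```

View pics/w1.png

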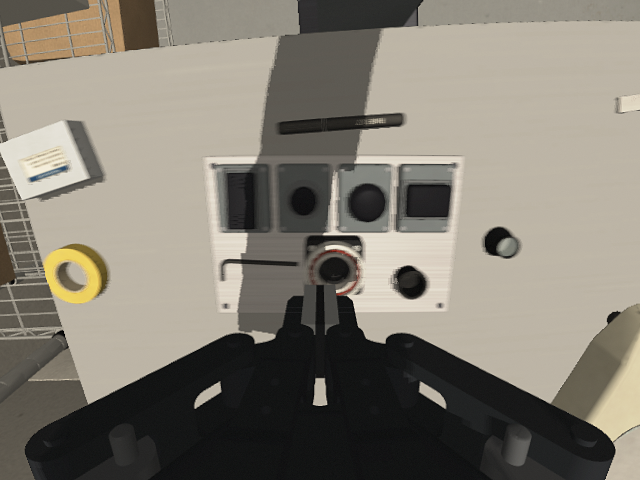

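The wrist view shows the rocker at (241,200), plunger (303,200), stop (367,203) and key (428,201). The fingertips are at about (320,287).

```bash
python3 - <<'E'
from h import *
import pickle
c=pickle.load(open('w1.pkl','rb'))
T={'key':(144,380,428.5,200.5,41),'stop':(308,387,367,202,56),'pl':(467,396,303.5,200.5,42),'rock':(629,405,242,200,38)}
for n,(a,b,u,v,z) in T.items():
    print(n,plane('w',(u,v),z,c).round(1),tri([ray('w',(u,v),c),ray('top',((a+.5)/4+279.5,(b+.5)/4+184.5))]).round(1))
E
```

```text
key [467.4 -36.1  41. ] [468.9 -33.6  32.7]
stop [462.2 -98.   56. ] [465.2 -95.7  38.4]
pl [ 459.1 -157.5   42. ] [ 460.9 -157.9   29.4]
rock [ 455.  -217.9   38. ] [ 456.2 -219.7   30.3]
```

```bash
python3 -m creep '[{"dx":0,"dy":-0.2,"dz":-0.05,"rx":0,"ry":0,"rz":0,"grip":1},{"dx":0,"dy":-0.2,"dz":-0.2,"rx":0,"ry":0,"rz":0,"grip":1},{"dx":0,"dy":-0.2,"dz":-0.33,"rx":0,"ry":0,"rz":0,"grip":1},{"dx":0,"dy":-0.2,"dz":-0.42,"rx":0,"ry":0,"rz":0,"grip":1},{"dx":0,"dy":-0.2,"dz":-0.43,"rx":0,"ry":0,"rz":0,"grip":1}]'
python3 - <<'E'
from cell import *
import cv2,numpy as np,pickle
im=np.hstack([cv2.resize(get_image('side')[255:405,240:420],(400,333)),cv2.resize(get_image('top')[185:325,280:470],(400,333))])
cv2.imwrite('pics/s2.png',cv2.convertScaleAbs(im[:,:,::-1],alpha=1.5,beta=15))
E
```

```text
clock: 2.65
eef_pos: [473.4, -219.9, 57.0]
tool_rot: [3.14, -0.006, 3.076]
force: [-0.4, 1.0, 0.1]
width: -0.0
gripper_force: 0.0
```

View pics/s2.png

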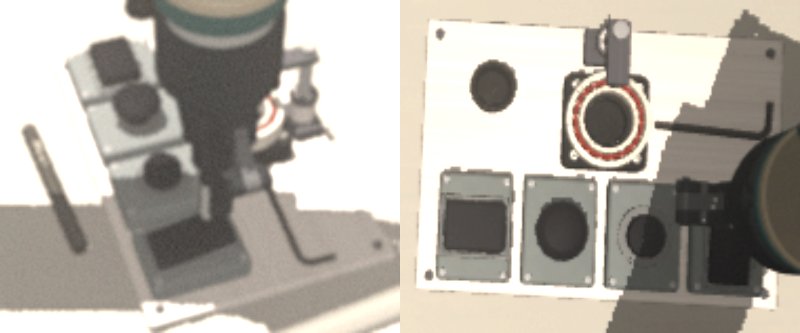

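The side view puts the finger above the far end of the rocker. Pressing now.

```bash
python3 -m creep '[{"dx":0,"dy":0,"dz":-0.035,"rx":0,"ry":0,"rz":0,"grip":1},{"dx":0,"dy":0,"dz":-0.045,"rx":0,"ry":0,"rz":0,"grip":1},{"dx":0,"dy":0,"dz":-0.055,"rx":0,"ry":0,"rz":0,"grip":1},{"dx":0,"dy":0,"dz":-0.06,"rx":0,"ry":0,"rz":0,"grip":1},{"dx":0,"dy":0,"dz":-0.06,"rx":0,"ry":0,"rz":0,"grip":1}]'
```

```text
clock: 3.38
eef_pos: [477.3, -221.2, 36.0]
tool_rot: [-3.141, 0.004, 3.076]
force: [3.7, 0.6, 2.9]
width: -0.1
gripper_force: 2.3
```

```bash
python3 -m creep '[{"dx":0,"dy":0,"dz":-0.005,"rx":0,"ry":0,"rz":0,"grip":1},{"dx":0,"dy":0,"dz":-0.01,"rx":0,"ry":0,"rz":0,"grip":1},{"dx":0,"dy":0,"dz":-0.015,"rx":0,"ry":0,"rz":0,"grip":1},{"dx":0,"dy":0,"dz":-0.02,"rx":0,"ry":0,"rz":0,"grip":1},{"dx":0,"dy":0,"dz":-0.02,"rx":0,"ry":0,"rz":0,"grip":1}]'
```

```text
clock: 4.0
eef_pos: [477.7, -221.4, 34.0]
tool_rot: [-3.14, 0.006, 3.076]
force: [-6.0, 5.4, 66.0]
width: 0.3
gripper_force: 31.5
```

At 66 N and z=34 the rocker is hard on its stop. Lift and move over the plunger.

```bash
python3 -m creep '[{"dx":0,"dy":0,"dz":0.06,"rx":0,"ry":0,"rz":0,"grip":1},{"dx":0,"dy":0,"dz":0.1,"rx":0,"ry":0,"rz":0,"grip":1},{"dx":-0.038,"dy":0.16,"dz":0.1,"rx":0,"ry":0,"rz":0,"grip":1},{"dx":-0.038,"dy":0.16,"dz":0.09,"rx":0,"ry":0,"rz":0,"grip":1},{"dx":-0.038,"dy":0.16,"dz":0.08,"rx":0,"ry":0,"rz":0,"grip":1}]'
python3 - <<'E'
from cell import *
import cv2,numpy as np,pickle
im=np.hstack([cv2.resize(get_image('side')[255:405,240:420],(400,333)),cv2.resize(get_image('top')[185:325,280:470],(400,333))])
cv2.imwrite('pics/s3.png',cv2.convertScaleAbs(im[:,:,::-1],alpha=1.5,beta=15))
E
```

```text
clock: 4.62
eef_pos: [459.5, -156.7, 58.8]
tool_rot: [3.142, -0.002, 3.077]
force: [0.3, -0.2, -0.5]
width: 0.1
gripper_force: 0.0
```

View pics/s3.png

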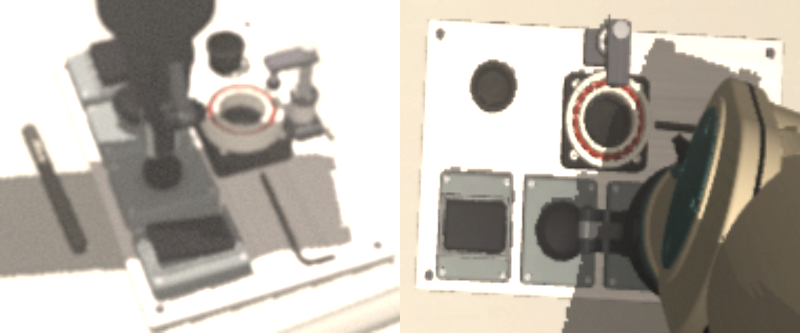

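The side view shows the finger directly over the plunger, and the rocker is now tilted far end down. Pressing the plunger.

```bash
python3 -m creep '[{"dx":0,"dy":0,"dz":-0.035,"rx":0,"ry":0,"rz":0,"grip":1},{"dx":0,"dy":0,"dz":-0.045,"rx":0,"ry":0,"rz":0,"grip":1},{"dx":0,"dy":0,"dz":-0.055,"rx":0,"ry":0,"rz":0,"grip":1},{"dx":0,"dy":0,"dz":-0.065,"rx":0,"ry":0,"rz":0,"grip":1},{"dx":0,"dy":0,"dz":-0.065,"rx":0,"ry":0,"rz":0,"grip":1}]'
```

```text
clock: 5.35
eef_pos: [459.8, -157.8, 34.7]
tool_rot: [-3.141, 0.0, 3.075]
force: [-3.6, -1.6, 18.8]
width: 0.3
gripper_force: 9.4
```

```bash
python3 -m creep '[{"dx":0,"dy":0,"dz":-0.005,"rx":0,"ry":0,"rz":0,"grip":1},{"dx":0,"dy":0,"dz":-0.008,"rx":0,"ry":0,"rz":0,"grip":1},{"dx":0,"dy":0,"dz":-0.008,"rx":0,"ry":0,"rz":0,"grip":1},{"dx":0,"dy":0,"dz":-0.008,"rx":0,"ry":0,"rz":0,"grip":1},{"dx":0,"dy":0,"dz":-0.008,"rx":0,"ry":0,"rz":0,"grip":1}]'
```

```text
clock: 5.98
eef_pos: [459.8, -157.8, 34.0]
tool_rot: [-3.141, 0.002, 3.075]
force: [-8.3, -1.0, 49.2]
width: -0.1
gripper_force: 24.6
```

The plunger is firm at its stop. Lift high, cross over the stop button to the key and come down to about 60 mm.

```bash
python3 -m creep '[{"dx":0,"dy":0,"dz":0.15,"rx":0,"ry":0,"rz":0,"grip":1},{"dx":0,"dy":0,"dz":0.25,"rx":0,"ry":0,"rz":0,"grip":1},{"dx":0.01,"dy":0.15,"dz":0.25,"rx":0,"ry":0,"rz":0,"grip":1},{"dx":0.02,"dy":0.305,"dz":0.25,"rx":0,"ry":0,"rz":0,"grip":1},{"dx":0.02,"dy":0.305,"dz":0.25,"rx":0,"ry":0,"rz":0,"grip":1}]' | head -2
python3 -m creep '[{"dx":0,"dy":0,"dz":-0.05,"rx":0,"ry":0,"rz":0,"grip":1},{"dx":0,"dy":0,"dz":-0.12,"rx":0,"ry":0,"rz":0,"grip":1},{"dx":0,"dy":0,"dz":-0.17,"rx":0,"ry":0,"rz":0,"grip":1},{"dx":0,"dy":0,"dz":-0.18,"rx":0,"ry":0,"rz":0,"grip":1},{"dx":0,"dy":0,"dz":-0.18,"rx":0,"ry":0,"rz":0,"grip":1}]'
python3 - <<'E'
from cell import *
import cv2,numpy as np,pickle
im=np.hstack([cv2.resize(get_image('side')[255:405,240:420],(400,333)),cv2.resize(get_image('top')[185:325,280:470],(400,333))])
cv2.imwrite('pics/s4.png',cv2.convertScaleAbs(im[:,:,::-1],alpha=1.5,beta=15))
E
```

```text
clock: 6.6
eef_pos: [468.4, -28.3, 130.0]
clock: 7.22
eef_pos: [468.1, -35.5, 58.2]
tool_rot: [-3.141, -0.0, 3.075]
force: [0.0, -0.4, 0.5]
width: -0.1
gripper_force: 0.0
```

View pics/s4.png

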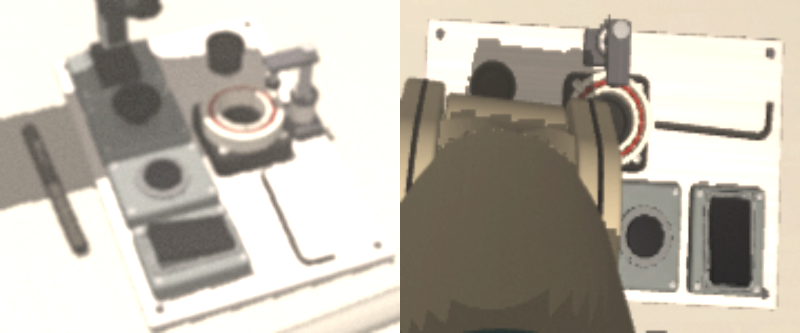

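The rocker is over, the plunger is in, and the finger is over the key. Press the key and hold it.

```bash
python3 -m creep '[{"dx":0,"dy":0,"dz":-0.03,"rx":0,"ry":0,"rz":0,"grip":1},{"dx":0,"dy":0,"dz":-0.045,"rx":0,"ry":0,"rz":0,"grip":1},{"dx":0,"dy":0,"dz":-0.055,"rx":0,"ry":0,"rz":0,"grip":1},{"dx":0,"dy":0,"dz":-0.065,"rx":0,"ry":0,"rz":0,"grip":1},{"dx":0,"dy":0,"dz":-0.065,"rx":0,"ry":0,"rz":0,"grip":1}]'
```

```text
clock: 7.95
eef_pos: [468.2, -35.0, 33.8]
tool_rot: [3.141, 0.001, 3.076]
force: [-3.4, 0.5, 25.1]
width: 0.1
gripper_force: 12.4
```

At its stop with 25 N. Hold for one more call to settle, then check the picture.

```bash
python3 -m creep '[{"dx":0,"dy":0,"dz":0,"rx":0,"ry":0,"rz":0,"grip":1},{"dx":0,"dy":0,"dz":0,"rx":0,"ry":0,"rz":0,"grip":1},{"dx":0,"dy":0,"dz":0,"rx":0,"ry":0,"rz":0,"grip":1},{"dx":0,"dy":0,"dz":0,"rx":0,"ry":0,"rz":0,"grip":1},{"dx":0,"dy":0,"dz":0,"rx":0,"ry":0,"rz":0,"grip":1}]'
python3 - <<'E'
from cell import *
import cv2
cv2.imwrite('pics/s5.png',cv2.convertScaleAbs(cv2.resize(get_image('side')[255:405,240:420],(600,500))[:,:,::-1],alpha=1.5,beta=15))
E
```

```text
clock: 8.57
eef_pos: [468.2, -34.9, 33.8]
tool_rot: [3.141, 0.001, 3.076]
force: [-4.0, 0.9, 24.5]
width: 0.1
gripper_force: 12.2
```

View pics/s5.png

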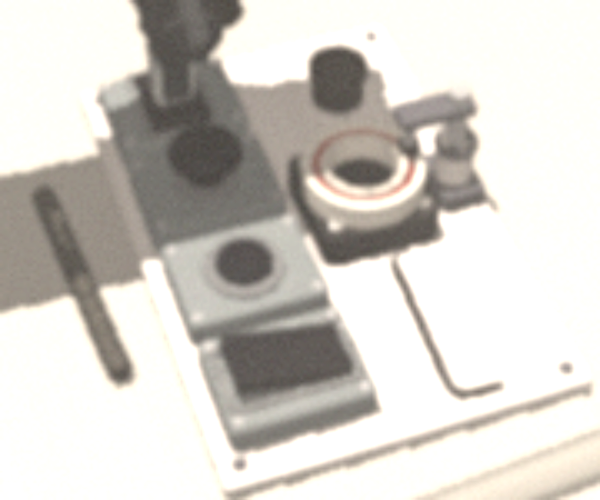

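The picture shows the clamp foot down on the bearing at about (410,145). The finger is on the key at (175,100), and the stop button at (205,155) is untouched.

```bash
python3 -c "
from cell import ctrl;print(ctrl.finish_job())"
```

```text
the job is handed in; nothing more can be done
None
```

I tipped the rocker over, pushed the round button in and handed the job in with the finger holding the wide key down at about 25 N and the clamp on the bearing; the stop button was not touched, but the hand-in returned no verdict.

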